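# Tea ball from behind the jars

## Task

The two blue jars stand right in front of the open end of the rail that holds the tea ball, so first stand both of them in the wooden side tray. Then slide the tea ball along its slot and out at the open end, lift it and stand it upright in the middle of the saucer; only then put each jar back, upright, where it stood at the start. Do not knock a jar over, and leave the tin and the spoon where they are.

Things in the scene. Friction and masses are not known exactly. Their poses are not given: they have to be found in the camera images.
- pegboard: Fixed white perforated panel, 250 (x) x 300 (y) x 6 mm, top 6 mm above its origin (centre of underside), shifted and turned at random. Jars stand on it near x -60, y +36 and -36 mm (either way round). Fixed 6 mm pegs, 14 mm high, at x, y = (-100, 36), (-100, -36), (-94, 0), (-60, 80), (-60, -80) round the jars and (5, 105), (85, 105), (45, 142), (45, 66) round the tin.
- rail_mouth (a point): Open end of the aluminium T-slot rail: on the panel's top at its x -25, y 0, axes as the pegboard. Rail runs 130 mm along +x to a closed end; 44 mm wide, 12 high. Slot inside 34 wide, 8 high, 125 long, floor = panel, lips 4 mm thick leave an 18 mm gap. Slide along -x: the foot stays on the flat panel (no step) and lifts free once its centre is 17 mm or more beyond the mouth.
- tea_ball: Stainless tea ball on a foot, about 120 g. Origin: centre of foot's underside. Foot 30 mm across, 5 thick (in the slot, 2 mm play each side, held by the lips), neck 12 across to 24 height, ball 40 across centred at 42 height with upright-sided band 43 across from 36 to 48, top stub to 67. Starts 80 to 105 mm from the mouth along +x; slides freely, light friction.
- large_jar: The larger blue glass jar, 58 mm across, 78 mm high, straight-sided up to 58 mm, steel screw lid 53 mm across above 63 mm; about 250 g. Origin: centre of its underside, z up. Stands on the pegboard at the start.
- small_jar: The smaller blue glass jar, 48 mm across, 62 mm high, straight-sided up to 46 mm, steel screw lid 44 mm across above 50 mm; about 160 g. Origin: centre of its underside, z up. Stands on the pegboard at the start.
- tray: Shallow wooden side tray, empty, fixed in the drawer on the left or on the right: 200 (x) x 130 (y) mm outside, walls 4 mm thick and 10 mm high, floor 4 mm above the origin. Origin: centre of its underside. Both jars fit side by side along its x, at about x = +45 and -45 mm.
- saucer: White round saucer, fixed in the drawer on the other side from the tray: 112 mm across and 10 mm high at the rim, flat inner floor about 84 mm across, 4 mm above the origin. Origin: centre of its underside.
- tin: Round steel tin, 62 mm across, 46 mm high, standing on the pegboard beside the rail near x = 45, y = 105 mm of the panel. Origin: centre of its underside. Leave it alone.
- spoon: Short olivewood spoon, 140 mm long, lying along the pegboard's x on the other side of the rail near y = -115 mm of the panel. Origin: middle of its underside. Leave it alone.
There are look-alikes about, which are no part of the job. What is shaped like the large_jar but red is not meant.

How it is judged (in metres and radians):
On the way, in this order (a step that is already met when the one before it is completed fails the run):
1. both jars stand upright and released in the side tray, the tea ball still in its rail (x of large_jar in the frame of tray between -0.085 and 0.085 m and y of large_jar in the frame of tray between -0.05 and 0.05 m and z of large_jar in the frame of tray between -0.004 and 0.012 m and angle between each of large_jar, small_jar's own z axis and vertical below 0.15 rad and x of small_jar in the frame of tray between -0.085 and 0.085 m and y of small_jar in the frame of tray between -0.05 and 0.05 m and z of small_jar in the frame of tray between -0.004 and 0.012 m and contact force between the fingers and large_jar below 0.05 N and contact force between the fingers and small_jar below 0.05 N and x of tea_ball in the frame of pegboard above -0.02 m), for 0.2 s.
2. the tea ball is slid out beyond the open end of the rail, the jars still in the tray (x of large_jar in the frame of tray between -0.085 and 0.085 m and y of large_jar in the frame of tray between -0.05 and 0.05 m and z of large_jar in the frame of tray between -0.004 and 0.012 m and angle between each of large_jar, small_jar's own z axis and vertical below 0.15 rad and x of small_jar in the frame of tray between -0.085 and 0.085 m and y of small_jar in the frame of tray between -0.05 and 0.05 m and z of small_jar in the frame of tray between -0.004 and 0.012 m and x of tea_ball in the frame of pegboard below -0.038 m).
3. the tea ball stands released in the middle of the saucer while both jars are still in the tray (horizontal distance between tea_ball and saucer below 0.015 m and z of tea_ball in the frame of saucer between -0.002 and 0.012 m and angle between each of tea_ball, large_jar, small_jar's own z axis and vertical below 0.15 rad and contact force between the fingers and tea_ball below 0.05 N and x of large_jar in the frame of tray between -0.085 and 0.085 m and y of large_jar in the frame of tray between -0.05 and 0.05 m and z of large_jar in the frame of tray between -0.004 and 0.012 m and x of small_jar in the frame of tray between -0.085 and 0.085 m and y of small_jar in the frame of tray between -0.05 and 0.05 m and z of small_jar in the frame of tray between -0.004 and 0.012 m), for 0.2 s.
At the end, for the whole second after the job is handed in: The tea ball stands upright in the saucer, its axis within 15 mm of the saucer's centre; each jar stands upright within 15 mm of where it stood at the start; all are released and at rest (horizontal distance between tea_ball and saucer below 0.015 m and z of tea_ball in the frame of saucer between -0.002 and 0.012 m and angle between each of tea_ball, large_jar, small_jar's own z axis and vertical below 0.15 rad and linear speed of each of tea_ball, large_jar, small_jar below 0.02 m/s and angular speed of each of tea_ball, large_jar, small_jar below 0.3 rad/s and distance of each of large_jar, small_jar from where it was at the start of the episode below 0.015 m); the robot touches nothing.
It fails at once if a jar is knocked over (angle between any of large_jar, small_jar's own z axis and vertical above 0.7 rad).
It fails at once if the tin or the spoon is moved by more than 20 mm (distance of any of tin, spoon from where it was at the start of the episode above 0.02 m).
It also fails if it takes over 128 s, if anything falls off the work surface, if the arm or the gripper's body presses on something with over 40 N, if the wrist force passes 120 N, or if a joint passes its speed limit or range.

## Robot

A 6-joint arm with a two-finger parallel gripper is mounted at the origin on the work surface. World frame = base frame: x ahead of the robot, y to its left, z up, the work surface at z = 0. Lengths are in mm, angles in degrees, forces in N, time in s.
With the tool pointing down it reaches from about 300 to 850 mm from the base axis. Payload 4.2 kg.
Tool frame: the origin (TCP) lies between the finger pads; the fingertips stand 8 mm ahead of it and the grasp point (between the pads) lies 11 mm behind it; x points along the fingers, y is the direction in which the jaws open and shut, and the axes are right-handed (so a half turn about x gives the same grasp; the last joint's range is limited). The gripper opens to 91 mm and grips with 3 to 60 N. Pads are 32 mm wide; open, the fingers measure 118 mm over their backs; the gripper's body (76 mm by 178 mm) begins 60 mm behind the grasp point.
Start: joints at [-67.151, 18.312, 89.639, -0, 72.044, -1.146], TCP at [233.837, -525.322, 221.976] pointing down, gripper open.
Joint ranges: [-177.97, 177.97], [-48.28, 115.42], [12.27, 149.76], [-77.06, 257.06], [2.81, 150.46], [-146.56, 146.56]. Speed limits (degrees/s): [147.25, 147.25, 180, 180, 180, 180].

## Interface

Orientations are given as [roll, pitch, yaw] about the fixed x, y, z axes, in that order (R = Rz(yaw) Ry(pitch) Rx(roll)).
In Python, from workcell import env gives the robot as it stands.
- The arm moves only by the tool arm_command, never from a script. Its arguments are lists of equal length, an entry for each row: "slide": the shift along the tool's x, y, z in cm, a list of three; "turn": the turn, a rotation vector about the tool's x, y, z in rad, a list of three; "grip": the closure in counts, from 0 (fully open) to 255 (shut). A call has 1 to 20 rows; each row is the pose to reach, as a shift and turn from the pose commanded when the call began, along the tool's axes at that moment; what a row does not reach only later rows make up. A row lasts 1/12 s, in which the tool goes at most 41.7 mm and 7.16 degrees, less where a joint would pass 70% of its speed; a pose out of reach is approached as far as the arm can. A call with a gripper value outside its range is refused whole. The fingers move at their own pace and stop on an object; "newtons" is the grip in N (left out, the last holds). Time passes only in rows, so rows that repeat a pose let the fingers close. It gives the time, the measured TCP pose, the force and the opening at its end, in the units of the state.
- env.state(): the state, without advancing time (a new reading comes with each control period).
- env.grab_frame(name): name is "scene" or "top" or "wrist"; returns (picture, depth): 384x512x3 uint8, red, green, blue; 384x512 float32, mm along the optical axis (not along the pixel's ray), 0 where there is no reading.
- env.calibration(name): a dict with "K" (3x3 intrinsics, pixels), "k1" (the pictures are not rectified: a ray, as slopes to the right and down, at radius r is drawn at 1 + k1 r^2 times it, then the intrinsics apply), "camera_from_world" (4x4, takes a point from world to camera coordinates); the wrist camera has in their place "T_tool_cam" (4x4, takes a point from camera to tool coordinates, whose origin is the TCP and whose axes are the tool frame's). Camera axes: x right, y up, looking along -z (the intrinsics and any distortion apply to the point x, -y, -z); pixel columns grow to the right and rows downward; lengths in mm; the calibration is good to about 2 mm. A picture is of the moment at which its call begins: read the wrist's pose just before it. calibration takes no time and is no camera call.
- env.job_done(): hands the job in, once; it reports no verdict.
Trained networks look in the newest picture that a camera, given by its name, has taken for a name from the list of things; names that differ only in an ending like _2 or _b are one class to them, and where a whole thing is asked for, a point or a joint stands for the part that bears it (a point fixed in the world has none). Each returns a list of dicts, best first, with "p" (0 to 1); they miss things now and then, are a little off and sometimes report something else, mostly with a low value. They report only what shows in the picture. A call takes as long as a camera call. They do not tell look-alikes from the thing itself.
- env.search_frame(camera, label): "point" ([x, y, z] in mm, in world coordinates, good to about 4 mm: the middle of the surface that is visible of it).
The state is a dict: "time_s": time; "qpos": joint angles; "qvel": joint speeds; "effort": joint torques, N m; "ee_pos": TCP position; "ee_rot": TCP orientation; "force": force on the tool from outside, world axes, zero at the start; "torque": the same for the moment, N m; "gripper_width": finger opening in mm.
Only numpy, scipy, OpenCV 4.12 (cv2) and the standard library are available. Lean on these libraries where they do the work, as an engineer would, in place of code of your own. Each camera call takes 0.05 s, during which the arm holds its last target.

## Working session

There is one attempt and no reset: what is moved stays moved. The work goes in short steps, Python scripts to look and compute and a tool call to move; the robot and the scene stay as the last step left them, time stands still between calls to the robot, and variables do not carry over. Pictures are saved under pics/ and viewed, and the job is handed in when it is done.

Besides the shell and the picture viewer there is one more tool, called after "Call:" by a JSON object that holds its "api" and its "payload". arm_command: Moves the arm, as the interface text tells. Its arguments: {"type":"object","properties":{"slide":{"type":"array","items":{"type":"array","items":{"type":"number"}}},"turn":{"type":"array","items":{"type":"array","items":{"type":"number"}}},"grip":{"type":"array","items":{"type":"number"}},"newtons":{"type":"number"}},"required":["slide","turn","grip"]}

```bash
ls; mkdir -p pics
cat > h.py <<'E'
import numpy as np, cv2, json
from workcell import env
from scipy.spatial.transform import Rotation as R
def save(n,p): cv2.imwrite('pics/'+n+'.png',cv2.cvtColor(p,cv2.COLOR_RGB2BGR))
def cam_T(name):
    c=env.calibration(name)
    if 'camera_from_world' in c: return np.linalg.inv(np.array(c['camera_from_world'])),c
    s=env.state(); T=np.eye(4); T[:3,:3]=R.from_euler('xyz',s['ee_rot'],degrees=True).as_matrix(); T[:3,3]=s['ee_pos']
    return T@np.array(c['T_tool_cam']),c
def cloud(name,depth,T,c):
    K=np.array(c['K']);k1=c['k1'];h,w=depth.shape
    u,v=np.meshgrid(np.arange(w),np.arange(h))
    pts=np.stack([u,v],-1).reshape(-1,1,2).astype(float)
    xy=cv2.undistortPoints(pts,K,np.array([k1,0,0,0.])).reshape(h,w,2)
    P=np.stack([xy[...,0]*depth,-xy[...,1]*depth,-depth,np.ones_like(depth)],-1)
    W=P@T.T
    W[depth<=0]=np.nan
    return W[...,:3]
def proj(p,T,c):
    K=np.array(c['K']);q=np.linalg.inv(T)@np.append(p,1)
    x,y=q[0]/-q[2],-q[1]/-q[2]; s=1+c['k1']*(x*x+y*y)
    return K@np.array([x*s,y*s,1])
E
python3 - <<'E'
from h import *
print(env.state())
for n in ['scene','top','wrist']:
    T,c=cam_T(n); p,d=env.grab_frame(n); save(n+'0',p); np.savez(''+n+'0.npz',p=p,d=d,T=T)
    print(n,T.round(2).tolist(),np.array(c['K']).tolist(),c['k1'])
    if n!='wrist':
        for l in ['pegboard','rail_mouth','tea_ball','large_jar','small_jar','tray','saucer','tin','spoon']:
            print(l,[(np.round(x['point'],0).tolist(),round(x['p'],2),proj(x['point'],T,c)[:2].round().tolist()) for x in env.search_frame(n,l)][:4])
E
```

```text
pics
{'time_s': 0.0, 'qpos': array([-6.71524994e+01,  1.83524127e+01,  8.97061803e+01,  6.32223377e-04,
        7.20443495e+01, -1.14580553e+00]), 'qvel': array([-0.05557228,  0.04134009, -0.06941638,  0.12982491,  0.05071912,
       -0.04142167]), 'effort': array([-3.57906883e-04, -4.12455869e+01, -2.31974405e+01,  7.26327673e-02,
        4.58395982e-02, -1.58765388e-04]), 'ee_pos': array([ 233.62596514, -524.86027615,  221.11407107]), 'ee_rot': array([-91.4803514 ,  89.89705578, 112.51275926]), 'force': array([ 0.52564849, -0.33894381, -0.47436425]), 'torque': array([0.00381459, 0.00861594, 0.0158959 ]), 'gripper_width': 91.03846869810734}
scene [[-0.32, -0.72, 0.61, 1084.66], [0.95, -0.24, 0.21, 188.31], [-0.01, 0.65, 0.76, 769.36], [0.0, 0.0, 0.0, 1.0]] [[405.9630020717661, 0.0, 258.0252517271506], [0.0, 405.9630020717661, 194.92570702543043], [0.0, 0.0, 1.0]] -0.07544701459979097
pegboard [([575.0, -6.0, 13.0], 0.8, [252.0, 227.0]), ([633.0, -26.0, 65.0], 0.69, [233.0, 231.0])]
rail_mouth [([574.0, -2.0, 11.0], 0.91, [253.0, 227.0])]
tea_ball [([629.0, -22.0, 64.0], 0.87, [235.0
[... 798 characters left out ...]
ar [([277.0, -242.0, 78.0], 0.9, [352.0, 278.0]), ([482.0, -41.0, 91.0], 0.8, [264.0, 188.0])]
small_jar [([496.0, 26.0, 76.0], 0.79, [236.0, 183.0]), ([499.0, 320.0, 12.0], 0.67, [119.0, 185.0])]
tray [([492.0, -318.0, 6.0], 0.94, [374.0, 189.0]), ([496.0, 25.0, 76.0], 0.71, [236.0, 183.0])]
saucer [([500.0, 322.0, 12.0], 0.57, [118.0, 185.0])]
tin [([608.0, 74.0, 65.0], 0.88, [216.0, 137.0])]
spoon [([576.0, -131.0, 26.0], 0.71, [300.0, 154.0])]
wrist [[0.41, 0.88, 0.24, 302.52], [-0.91, 0.39, 0.11, -496.01], [-0.0, -0.26, 0.96, 385.54], [0.0, 0.0, 0.0, 1.0]] [[294.86369293985405, 0.0, 258.83079278242803], [0.0, 294.86369293985405, 195.38029425197547], [0.0, 0.0, 1.0]] 0.020902298332664954
```

View pics/top0.png

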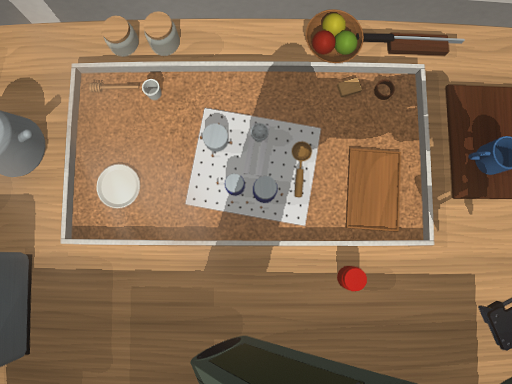

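View pics/scene0.png

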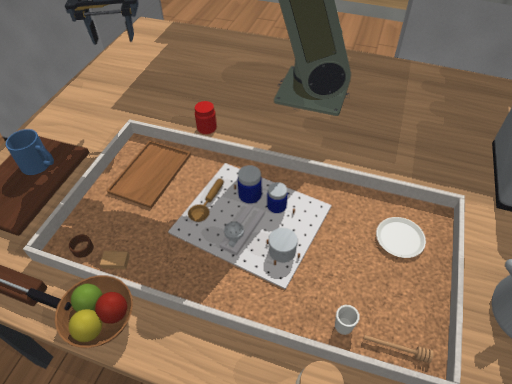

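View pics/wrist0.png

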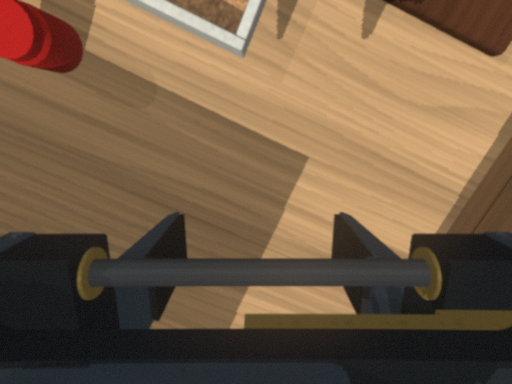

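The candidates are the large jar at top (264,188), the small jar at (235,184), and the red look-alike at (353,279). The blue mug at (490,155) stands outside the drawer. The two blue-bodied ones on the panel are the targets. Next I measure them precisely.

```bash
cat > m.py <<'E'
from h import *
import sys
def circ(P,g,z0,z1,r):
    m=(np.hypot(P[...,0]-g[0],P[...,1]-g[1])<r)&(P[...,2]>z0)&(P[...,2]<z1)
    q=P[m]; 
    if len(q)<10: return None
    (x,y),rr=cv2.minEnclosingCircle(q[:,:2].astype(np.float32))
    return len(q),q.mean(0).round(1).tolist(),(round(x,1),round(y,1),round(rr,1)),np.percentile(q[:,2],[5,50,95]).round(1).tolist()
if __name__=='__main__':
  for n in ['top','scene']:
    f=np.load(n+'0.npz'); c=env.calibration(n); P=cloud(n,f['d'],f['T'],c)
    print(n)
    for l,g,z0,z1,r in [('large',(482,-41),80,100,40),('small',(497,27),66,90,35),('tea',(625,-30),60,100,20),('teaball',(625,-30),40,80,30),('tin',(612,74),50,75,50),('saucer',(498,322),0,30,65),('tray',(495,-318),-10,30,120),('red',(277,-242),70,90,40)]:
        print(l,circ(P,g,z0,z1,r))
    # panel
    m=(abs(P[...,2]-13)<5)&(P[...,0]>380)&(P[...,0]<740)&(abs(P[...,1])<200)
    hsv=cv2.cvtColor(f['p'],cv2.COLOR_RGB2HSV)
    m2=m&(hsv[...,1]<60)
    q=P[m2][:,:2].astype(np.float32); print('panel',len(q),cv2.minAreaRect(q),np.percentile(P[m2][:,2],[5,50,95]))
    mm=m2.astype(np.uint8)*255; cv2.imwrite('pics/m_%s.png'%n,mm)
    for box in [(600,-150),(450,200),(550,-200)]:
        k=np.hypot(P[...,0]-box[0],P[...,1]-box[1])<15; print('floor',box,np.nanmedian(P[k][:,2]))
    # tray by colour/height
    k=np.hypot(P[...,0]-495,P[...,1]+318)<40; print('trayfloor',np.nanmedian(P[k][:,2]))
E
python3 m.py
python3 - <<'E'
import cv2
p=cv2.imread('pics/top0.png'); cv2.imwrite('pics/t0c.png',cv2.resize(p[95:235,90:420],None,fx=2.4,fy=2.4,interpolation=cv2.INTER_CUBIC))
E
```

```text
top
large (420, [485.2, -42.8, 89.9], (485.8, -43.0, 26.4), [86.4, 90.0, 93.4])
small (277, [498.0, 29.1, 73.9], (498.7, 29.0, 22.1), [70.3, 74.1, 76.7])
tea (190, [622.9, -29.8, 68.0], (624.7, -30.1, 19.5), [60.6, 68.0, 75.4])
teaball (241, [621.5, -29.7, 65.7], (624.2, -30.1, 21.1), [55.4, 66.0, 74.5])
tin (488, [613.4, 77.2, 58.0], (614.7, 77.8, 30.8), [54.5, 58.0, 61.2])
saucer (2032, [497.2, 320.4, 10.1], (498.0, 322.0, 65.0), [4.4, 10.0, 16.5])
tray (6965, [493.4, -316.5, 8.8], (495.0, -318.0, 120.0), [3.7, 8.7, 14.8])
red (407, [275.1, -249.1, 78.0], (274.9, -249.4, 26.3), [75.0, 78.0, 81.0])
panel 8853 ((550.8038940429688, -16.42388916015625), (301.0622863769531, 251.88970947265625), 79.80049896240234) [ 9.1624645  12.25877187 15.49100462]
floor (600, -150) 17.376969725539084
floor (450, 200) 6.01074454326681
floor (550, -200) 6.453964639519768
trayfloor 10.179988421521102
scene
large (360, [487.9, -39.7, 89.6], (484.2, -41.0, 27.7), [83.2, 90.2, 92.5])
small (256, [499.6, 32.0, 73.8], (497.0, 31.4, 22.7), [68.5, 74.3, 76.5])
tea (211, [628.5, -27.0, 68.3], (625.2, -29.4, 19.4), [60.6, 68.9, 75.1])
teaball (306, [629.6, -25.0, 64.7], (623.7, -28.7, 22.4), [52.0, 65.0, 73.8])
tin (590, [616.9, 78.8, 57.9], (614.8, 76.1, 32.0), [53.6, 58.2, 60.3])
saucer (2126, [502.8, 321.8, 9.5], (498.0, 322.0, 65.0), [4.3, 9.5, 15.5])
tray (4813, [502.5, -313.6, 8.8], (495.0, -318.0, 120.0), [4.4, 8.6, 15.0])
red (217, [278.5, -246.8, 77.0], (275.8, -248.4, 27.8), [72.2, 77.4, 80.0])
panel 7679 ((548.431884765625, -16.84344482421875), (302.864013671875, 253.77406311035156), 79.92704772949219) [10.06580192 12.39263758 14.72913249]
floor (600, -150) 14.161753188815624
floor (450, 200) 6.1815311506188095
floor (550, -200) 6.368433608039027
trayfloor 9.362170426578416
```

View pics/t0c.png

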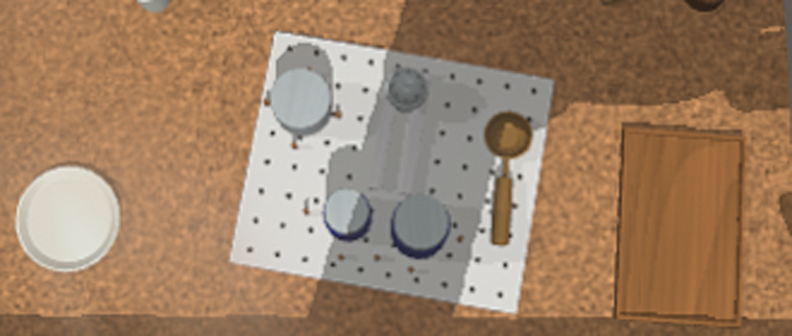

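Run:
```python
from h import *
for n in ['top','scene']:
    f=np.load(n+'0.npz'); c=env.calibration(n); P=cloud(n,f['d'],f['T'],c); hsv=cv2.cvtColor(f['p'],cv2.COLOR_RGB2HSV)
    print(n, hsv[189,374] if n=='top' else hsv[174,148])
    # saucer: low saturation
    m=(np.hypot(P[...,0]-498,P[...,1]-322)<90)&(hsv[...,1]<50)&(P[...,2]<30)
    m=cv2.morphologyEx(m.astype(np.uint8),cv2.MORPH_OPEN,np.ones((3,3)))>0
    q=P[m][:,:2].astype(np.float32); e=cv2.fitEllipse(cv2.convexHull(q)); print('saucer',len(q),cv2.minEnclosingCircle(q),e)
    # tray: flood fill by local colour smoothness
    s=(374,189) if n=='top' else (148,174)
    im=cv2.bilateralFilter(f['p'],7,40,5); mask=np.zeros((386,514),np.uint8)
    cv2.floodFill(im.copy(),mask,s,0,(6,6,6),(6,6,6),4|(255<<8))
    mk=mask[1:-1,1:-1]>0; q=P[mk]; q=q[~np.isnan(q[:,0])][:,:2].astype(np.float32)
    print('tray',len(q),cv2.minAreaRect(q))
    cv2.imwrite('pics/tray_%s.png'%n,mask)
s=env.state(); M=R.from_euler('xyz',s['ee_rot'],degrees=True).as_matrix(); print(M.round(4)); print(np.degrees(np.arctan2(M[1,1],M[0,1])))
```

```text
top [ 14 153 153]
saucer 1493 ((498.64599609375, 323.2057800292969), 57.18746566772461) ((498.2144470214844, 322.58880615234375), (110.53424835205078, 111.79607391357422), 107.31398010253906)
tray 3813 ((498.7406921386719, -315.2863464355469), (129.44381713867188, 202.95895385742188), 86.05083465576172)
scene [ 13 141 150]
saucer 1556 ((494.2869567871094, 325.09515380859375), 59.88694763183594) ((494.6416931152344, 323.5677490234375), (110.51249694824219, 116.52421569824219), 58.45759963989258)
tray 2337 ((494.57763671875, -312.44671630859375), (126.25664520263672, 192.3346710205078), 85.8570556640625)
[[ 0.000e+00  4.066e-01 -9.136e-01]
 [-2.000e-04 -9.136e-01 -4.066e-01]
 [-1.000e+00  2.000e-04  0.000e+00]]
-66.00719498008992
```

View pics/tray_top.png

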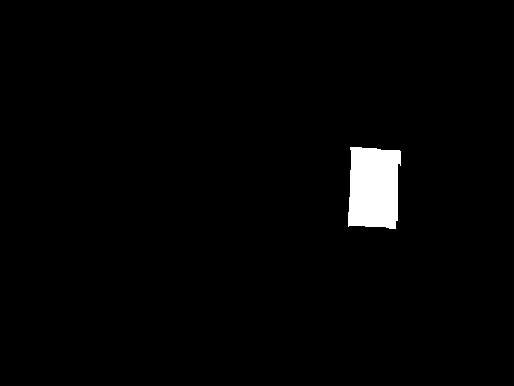

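```bash
cat > plan.py <<'E'
import numpy as np,json,sys,os
from scipy.spatial.transform import Rotation as R
F='cmd.json'
def load():
    if not os.path.exists(F):
        y=np.array([.4066,-.9136,0]);x=np.array([0,0,-1.]);M=np.stack([x,y,np.cross(x,y)],1)
        return np.array([233.837,-525.322,221.976]),M
    d=json.load(open(F));return np.array(d[0]),np.array(d[1])
def applied(s,t):
    p,M=load(); p=p+M@np.array(s)*10; M=M@R.from_rotvec(t).as_matrix(); json.dump([p.tolist(),M.tolist()],open(F,'w')); print('cmd',p.round(1),np.degrees(np.arctan2(M[1,1],M[0,1])).round(2))
def goto(x,y,z,yaw=-10.15):
    p,M=load(); s=M.T@(np.array([x,y,z])-p)/10
    a=np.radians(yaw);yy=np.array([np.cos(a),np.sin(a),0]);xx=np.array([0,0,-1.]);N=np.stack([xx,yy,np.cross(xx,yy)],1)
    print('slide',s.round(2),'turn',R.from_matrix(M.T@N).as_rotvec().round(3))
E
python3 -c "from plan import *;goto(485.2,-42,180)"
```

```text
slide [  4.2  -33.94 -42.62] turn [-0.975  0.     0.   ]
```

Call:
{"api": "arm_command", "payload": {"slide": [[0.3, -2.4, -3.0], [0.6, -4.8, -6.0], [0.9, -7.2, -9.0], [1.2, -9.6, -12.0], [1.5, -12.0, -15.0], [1.8, -14.4, -18.0], [2.1, -16.8, -21.0], [2.4, -19.2, -24.0], [2.7, -21.6, -27.0], [3.0, -24.0, -30.0], [3.3, -26.4, -33.0], [3.6, -28.8, -36.0], [3.9, -31.2, -39.0], [4.1, -33.0, -41.5], [4.2, -33.9, -42.6], [4.2, -33.9, -42.6], [4.2, -33.9, -42.6], [4.2, -33.9, -42.6]], "turn": [[-0.07, 0, 0], [-0.14, 0, 0], [-0.21, 0, 0], [-0.28, 0, 0], [-0.35, 0, 0], [-0.42, 0, 0], [-0.49, 0, 0], [-0.56, 0, 0], [-0.63, 0, 0], [-0.7, 0, 0], [-0.77, 0, 0], [-0.84, 0, 0], [-0.9, 0, 0], [-0.95, 0, 0], [-0.975, 0, 0], [-0.975, 0, 0], [-0.975, 0, 0], [-0.975, 0, 0]], "grip": [0, 0, 0, 0, 0, 0, 0, 0, 0, 0, 0, 0, 0, 0, 0, 0, 0, 0]}}

```text
time_s: 2.55
ee_pos: [484.7, -43.0, 179.9]
ee_rot: [-30.5, 90.0, -130.7]
force: [-0.4, 0.5, -1.0]
gripper_width: 90.7
```

Run:
```python
from h import *; from plan import *
applied([4.2,-33.9,-42.6],[-.975,0,0])
s=env.state(); M=R.from_euler('xyz',s['ee_rot'],degrees=True).as_matrix(); print(s['ee_pos'],np.degrees(np.arctan2(M[1,1],M[0,1])))
T,c=cam_T('wrist'); p,d=env.grab_frame('wrist'); save('wrist1',p); np.savez('wrist1.npz',p=p,d=d,T=T)
P=cloud('wrist',d,T,c)
from m import circ
print(circ(P,(485.2,-42),83,100,38)); print(circ(P,(498,30),68,85,33)); print(circ(P,(624.5,-29.7),47,61,35),circ(P,(624.5,-29.7),68,100,25))
goto(485.2,-42,43)
```

```text
cmd [485.2 -42.4 180. ] -10.15
[484.72742602 -42.97022037 179.92439869] -10.177557567503204
(2670, [486.9, -42.0, 90.6], (486.7, -43.3, 26.7), [89.3, 90.7, 91.8])
(1969, [499.4, 29.2, 74.8], (499.2, 28.9, 21.9), [73.6, 74.8, 76.0])
(387, [617.5, -26.0, 58.0], (626.2, -29.7, 21.7), [51.1, 59.8, 60.9]) (822, [624.3, -29.2, 72.0], (625.2, -29.9, 15.5), [68.5, 71.8, 78.2])
slide [ 1.37e+01 -1.00e-02 -4.00e-02] turn [0. 0. 0.]
```

View pics/wrist1.png

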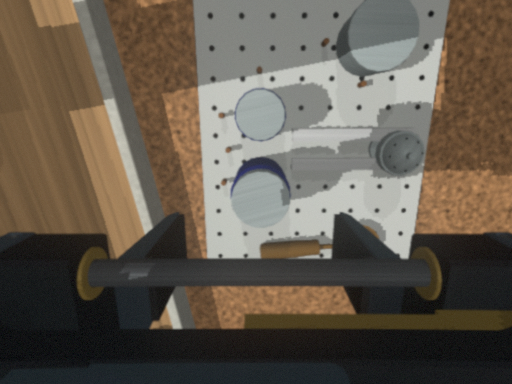

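The wrist view shows the large blue jar at (260,190), the small blue jar at (260,113) and the tea ball at (400,150). All agree with the top view to within about 2 mm. I'll descend on the large jar.

Call:
{"api": "arm_command", "payload": {"slide": [[1.5, 0.12, 0.02], [4.0, 0.12, 0.02], [6.5, 0.12, 0.02], [9.0, 0.12, 0.02], [11.0, 0.12, 0.02], [12.5, 0.12, 0.02], [13.4, 0.12, 0.02], [13.7, 0.12, 0.02], [13.7, 0.12, 0.02], [13.7, 0.12, 0.02], [13.7, 0.12, 0.02], [13.7, 0.12, 0.02], [13.7, 0.12, 0.02], [13.7, 0.12, 0.02], [13.7, 0.12, 0.02], [13.7, 0.12, 0.02], [13.7, 0.12, 0.02], [13.7, 0.12, 0.02]], "turn": [[0, 0, 0], [0, 0, 0], [0, 0, 0], [0, 0, 0], [0, 0, 0], [0, 0, 0], [0, 0, 0], [0, 0, 0], [0, 0, 0], [0, 0, 0], [0, 0, 0], [0, 0, 0], [0, 0, 0], [0, 0, 0], [0, 0, 0], [0, 0, 0], [0, 0, 0], [0, 0, 0]], "grip": [0, 0, 0, 0, 0, 0, 0, 0, 0, 0, 120, 120, 120, 120, 120, 120, 120, 120], "newtons": 20}}

```text
time_s: 4.1
ee_pos: [486.4, -42.8, 43.2]
ee_rot: [80.9, 90.0, -19.2]
force: [-0.3, 0.3, 3.7]
gripper_width: 57.6
```

Run:
```python
from plan import *
applied([13.7,.12,.02],[0,0,0]); goto(544,-318,100); goto(544,-318,41.5)
```

```text
cmd [486.3 -42.8  43. ] -10.15
slide [-5.7  10.52 26.07] turn [0. 0. 0.]
slide [ 0.15 10.52 26.07] turn [0. 0. 0.]
```

Call:
{"api": "arm_command", "payload": {"slide": [[-0.4, 0, 0], [-1.4, 0, 0], [-2.8, 0, 0], [-4.2, 0, 0], [-5.2, 0, 0], [-5.7, 0, 0], [-5.7, 0, 0], [-5.7, 0, 0]], "turn": [[0, 0, 0], [0, 0, 0], [0, 0, 0], [0, 0, 0], [0, 0, 0], [0, 0, 0], [0, 0, 0], [0, 0, 0]], "grip": [120, 120, 120, 120, 120, 120, 120, 120]}}

```text
time_s: 4.77
ee_pos: [486.0, -42.8, 99.6]
ee_rot: [-78.0, 90.0, -178.1]
force: [-0.4, 0.1, -2.9]
gripper_width: 57.4
```

The jar is held (57.4 mm opening, about 3 N extra weight). Next I carry it to the tray and lower it.

Call:
{"api": "arm_command", "payload": {"slide": [[0, 0.3, 0.7], [0, 0.9, 2.2], [0, 1.8, 4.5], [0, 2.8, 7.0], [0, 3.8, 9.5], [0, 4.8, 12.0], [0, 5.8, 14.5], [0, 6.8, 17.0], [0, 7.8, 19.5], [0, 8.8, 22.0], [0, 9.7, 24.0], [0, 10.2, 25.3], [0, 10.52, 26.07], [0, 10.52, 26.07], [0, 10.52, 26.07]], "turn": [[0, 0, 0], [0, 0, 0], [0, 0, 0], [0, 0, 0], [0, 0, 0], [0, 0, 0], [0, 0, 0], [0, 0, 0], [0, 0, 0], [0, 0, 0], [0, 0, 0], [0, 0, 0], [0, 0, 0], [0, 0, 0], [0, 0, 0]], "grip": [120, 120, 120, 120, 120, 120, 120, 120, 120, 120, 120, 120, 120, 120, 120]}}

```text
time_s: 6.02
ee_pos: [543.4, -317.3, 99.3]
ee_rot: [-124.6, 89.9, 135.3]
force: [-0.1, 0.5, -2.5]
gripper_width: 57.5
```

Call:
{"api": "arm_command", "payload": {"slide": [[0.5, 0, 0], [1.5, 0, 0], [2.7, 0, 0], [3.9, 0, 0], [4.7, 0, 0], [5.2, 0, 0], [5.5, 0, 0], [5.7, 0, 0], [5.85, 0, 0], [5.85, 0, 0], [5.85, 0, 0], [5.85, 0, 0]], "turn": [[0, 0, 0], [0, 0, 0], [0, 0, 0], [0, 0, 0], [0, 0, 0], [0, 0, 0], [0, 0, 0], [0, 0, 0], [0, 0, 0], [0, 0, 0], [0, 0, 0], [0, 0, 0]], "grip": [120, 120, 120, 120, 120, 120, 120, 120, 120, 120, 120, 120]}}

```text
time_s: 7.02
ee_pos: [544.2, -318.1, 41.9]
ee_rot: [66.2, 89.9, -34.0]
force: [-0.4, 0.2, -2.0]
gripper_width: 57.5
```

Call:
{"api": "arm_command", "payload": {"slide": [[0.1, 0, 0], [0.15, 0, 0], [0.15, 0, 0]], "turn": [[0, 0, 0], [0, 0, 0], [0, 0, 0]], "grip": [120, 120, 120]}}

```text
time_s: 7.27
ee_pos: [544.4, -318.2, 41.2]
ee_rot: [65.3, 89.9, -34.8]
force: [-1.2, 0.6, 4.7]
gripper_width: 57.7
```

Contact with the tray floor (+4.7 N). I'll release and lift.

Call:
{"api": "arm_command", "payload": {"slide": [[0, 0, 0], [0, 0, 0], [0, 0, 0], [0, 0, 0], [0, 0, 0], [0, 0, 0], [-1, 0, 0], [-3, 0, 0], [-6, 0, 0], [-9, 0, 0], [-12, 0, 0], [-14, 0, 0], [-14, 0, 0], [-14, 0, 0]], "turn": [[0, 0, 0], [0, 0, 0], [0, 0, 0], [0, 0, 0], [0, 0, 0], [0, 0, 0], [0, 0, 0], [0, 0, 0], [0, 0, 0], [0, 0, 0], [0, 0, 0], [0, 0, 0], [0, 0, 0], [0, 0, 0]], "grip": [40, 40, 40, 40, 40, 40, 40, 40, 40, 40, 40, 40, 0, 0]}}

```text
time_s: 8.43
ee_pos: [544.5, -318.3, 181.9]
ee_rot: [68.1, 89.8, -32.0]
force: [0.3, 0.7, -1.2]
gripper_width: 87.5
```

Run:
```python
from h import *; from plan import *; from m import circ
p,M=load()
applied([-5.7,0,0],[0,0,0]);applied([0,10.52,26.07],[0,0,0]);applied([6,0,0],[0,0,0]);applied([-14,0,0],[0,0,0])
print(env.state()['ee_pos'],env.state()['gripper_width'])
T,c=cam_T('top'); pic,d=env.grab_frame('top'); P=cloud('top',d,T,c); save('top1',pic)
T,c=cam_T('scene'); pic,d=env.grab_frame('scene'); P=cloud('scene',d,T,c); save('scene1',pic);print(circ(P,(544,-318),80,100,40))
goto(498.7,29.5,180);goto(498.7,29.5,38)
```

```text
cmd [486.3 -42.8 100. ] -10.15
cmd [ 544. -318.  100.] -10.15
cmd [ 544. -318.   40.] -10.15
cmd [ 544. -318.  180.] -10.15
[ 544.50460362 -318.26725382  181.9019179 ] 87.53493272249689
(307, [546.3, -315.1, 86.8], (545.4, -318.4, 28.3), [82.0, 87.1, 89.3])
slide [ -0.   -10.58 -33.41] turn [0. 0. 0.]
slide [ 14.2  -10.58 -33.41] turn [0. 0. 0.]
```

View pics/scene1.png

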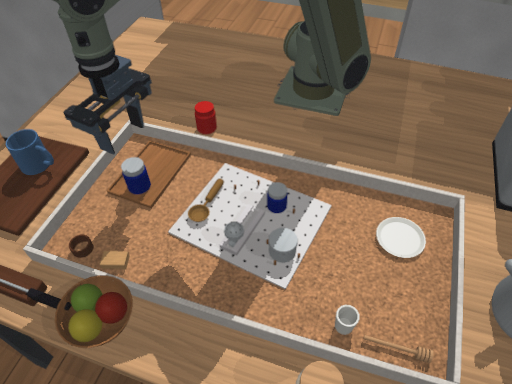

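The picture shows the large jar upright in the tray at (136,175), at world (545,-318). The small jar is next.

Call:
{"api": "arm_command", "payload": {"slide": [[0, -0.6, -2.0], [0, -1.7, -5.3], [0, -2.8, -8.9], [0, -3.9, -12.4], [0, -5.0, -15.9], [0, -6.2, -19.5], [0, -7.3, -23.0], [0, -8.4, -26.5], [0, -9.4, -29.8], [0, -10.1, -32.0], [0, -10.58, -33.4], [0, -10.58, -33.4], [0, -10.58, -33.4]], "turn": [[0, 0, 0], [0, 0, 0], [0, 0, 0], [0, 0, 0], [0, 0, 0], [0, 0, 0], [0, 0, 0], [0, 0, 0], [0, 0, 0], [0, 0, 0], [0, 0, 0], [0, 0, 0], [0, 0, 0]], "grip": [0, 0, 0, 0, 0, 0, 0, 0, 0, 0, 0, 0, 0]}}

```text
time_s: 9.62
ee_pos: [497.8, 29.8, 178.8]
ee_rot: [-65.6, 89.8, -165.6]
force: [-0.9, -0.3, 0.3]
gripper_width: 91.4
```

Call:
{"api": "arm_command", "payload": {"slide": [[1.5, 0, 0], [4.0, 0, 0], [6.5, 0, 0], [9.0, 0, 0], [11.0, 0, 0], [12.7, 0, 0], [13.8, 0, 0], [14.2, 0, 0], [14.2, 0, 0], [14.2, 0, 0], [14.2, 0, 0], [14.2, 0, 0], [14.2, 0, 0], [14.2, 0, 0], [14.2, 0, 0], [14.2, 0, 0], [14.2, 0, 0], [14.2, 0, 0]], "turn": [[0, 0, 0], [0, 0, 0], [0, 0, 0], [0, 0, 0], [0, 0, 0], [0, 0, 0], [0, 0, 0], [0, 0, 0], [0, 0, 0], [0, 0, 0], [0, 0, 0], [0, 0, 0], [0, 0, 0], [0, 0, 0], [0, 0, 0], [0, 0, 0], [0, 0, 0], [0, 0, 0]], "grip": [0, 0, 0, 0, 0, 0, 0, 0, 0, 0, 150, 150, 150, 150, 150, 150, 150, 150], "newtons": 20}}

```text
time_s: 11.12
ee_pos: [498.7, 29.5, 38.0]
ee_rot: [79.7, 90.0, -20.4]
force: [-0.2, 0.3, 1.1]
gripper_width: 47.1
```

Run:
```python
from plan import *
applied([0,-10.58,-33.4],[0,0,0]);applied([14.2,0,0],[0,0,0]);goto(450,-312,98)
```

```text
cmd [498.7  29.5 180. ] -10.15
cmd [498.7  29.5  38. ] -10.15
slide [-6.    1.22 34.47] turn [0. 0. 0.]
```

Call:
{"api": "arm_command", "payload": {"slide": [[-0.4, 0, 0], [-1.4, 0, 0], [-2.8, 0, 0], [-4.2, 0, 0], [-5.4, 0, 0], [-6.0, 0, 0], [-6.0, 0, 0], [-6.0, 0, 0]], "turn": [[0, 0, 0], [0, 0, 0], [0, 0, 0], [0, 0, 0], [0, 0, 0], [0, 0, 0], [0, 0, 0], [0, 0, 0]], "grip": [150, 150, 150, 150, 150, 150, 150, 150]}}

```text
time_s: 11.78
ee_pos: [498.6, 29.5, 98.2]
ee_rot: [91.8, 90.0, -8.4]
force: [-0.3, 1.0, -1.4]
gripper_width: 47.0
```

Call:
{"api": "arm_command", "payload": {"slide": [[0, 0.03, 0.8], [0, 0.08, 2.4], [0, 0.17, 5.0], [0, 0.28, 8.0], [0, 0.39, 11.0], [0, 0.5, 14.0], [0, 0.6, 17.0], [0, 0.71, 20.0], [0, 0.81, 23.0], [0, 0.92, 26.0], [0, 1.03, 29.0], [0, 1.13, 32.0], [0, 1.19, 33.7], [0, 1.22, 34.47], [0, 1.22, 34.47], [0, 1.22, 34.47]], "turn": [[0, 0, 0], [0, 0, 0], [0, 0, 0], [0, 0, 0], [0, 0, 0], [0, 0, 0], [0, 0, 0], [0, 0, 0], [0, 0, 0], [0, 0, 0], [0, 0, 0], [0, 0, 0], [0, 0, 0], [0, 0, 0], [0, 0, 0], [0, 0, 0]], "grip": [150, 150, 150, 150, 150, 150, 150, 150, 150, 150, 150, 150, 150, 150, 150, 150]}}

```text
time_s: 13.12
ee_pos: [449.3, -311.4, 97.2]
ee_rot: [-127.8, 89.9, 132.1]
force: [-0.3, -0.1, -1.3]
gripper_width: 47.1
```

Call:
{"api": "arm_command", "payload": {"slide": [[0.5, 0, 0], [1.5, 0, 0], [2.8, 0, 0], [4.0, 0, 0], [5.0, 0, 0], [5.6, 0, 0], [5.9, 0, 0], [6.1, 0, 0], [6.15, 0, 0], [6.2, 0, 0], [6.25, 0, 0], [6.25, 0, 0]], "turn": [[0, 0, 0], [0, 0, 0], [0, 0, 0], [0, 0, 0], [0, 0, 0], [0, 0, 0], [0, 0, 0], [0, 0, 0], [0, 0, 0], [0, 0, 0], [0, 0, 0], [0, 0, 0]], "grip": [150, 150, 150, 150, 150, 150, 150, 150, 150, 150, 150, 150]}}

```text
time_s: 14.12
ee_pos: [450.3, -312.3, 36.1]
ee_rot: [64.5, 89.9, -35.7]
force: [0.1, -0.5, 1.1]
gripper_width: 47.2
```

Light contact (force went from -1.4 to +1.1). I'll release, partly open so the fingers stay clear of the large jar, then lift.

Call:
{"api": "arm_command", "payload": {"slide": [[0.03, 0, 0], [0.03, 0, 0], [0.03, 0, 0], [0.03, 0, 0], [0.03, 0, 0], [0.03, 0, 0], [-1, 0, 0], [-3, 0, 0], [-6, 0, 0], [-9, 0, 0], [-12, 0, 0], [-14.5, 0, 0], [-14.5, 0, 0], [-14.5, 0, 0]], "turn": [[0, 0, 0], [0, 0, 0], [0, 0, 0], [0, 0, 0], [0, 0, 0], [0, 0, 0], [0, 0, 0], [0, 0, 0], [0, 0, 0], [0, 0, 0], [0, 0, 0], [0, 0, 0], [0, 0, 0], [0, 0, 0]], "grip": [75, 75, 75, 75, 75, 75, 75, 75, 75, 75, 75, 75, 0, 0]}}

```text
time_s: 15.28
ee_pos: [450.6, -312.5, 182.7]
ee_rot: [63.3, 89.7, -36.8]
force: [0.3, -0.1, 0.2]
gripper_width: 75.0
```

Run:
```python
from h import *; from plan import *; from m import circ
applied([-6,0,0],[0,0,0]);applied([0,1.22,34.47],[0,0,0]);applied([6.25,0,0],[0,0,0]);applied([-14.5,0,0],[0,0,0])
print(env.state()['ee_pos'],env.state()['gripper_width'])
T,c=cam_T('scene'); pic,d=env.grab_frame('scene'); P=cloud('scene',d,T,c); save('scene2',pic);print(circ(P,(545,-318),80,100,40),circ(P,(450,-312),64,85,35))
print(circ(P,(625,-29),60,100,20))
goto(625,-29.8,180);
```

```text
cmd [498.7  29.5  98. ] -10.15
cmd [ 450. -312.   98.] -10.15
cmd [ 450.  -312.    35.5] -10.15
cmd [ 450.  -312.   180.5] -10.15
[ 450.63170953 -312.50926287  182.72138434] 74.96628737786861
(309, [546.4, -314.9, 86.9], (544.0, -317.0, 27.8), [81.6, 87.3, 89.6]) (195, [452.4, -309.6, 70.7], (449.7, -311.4, 23.5), [65.7, 71.3, 73.4])
(223, [628.6, -26.8, 68.2], (625.0, -29.2, 19.9), [60.6, 68.9, 75.0])
slide [  0.05  12.26 -30.86] turn [0. 0. 0.]
```

View pics/scene2.png

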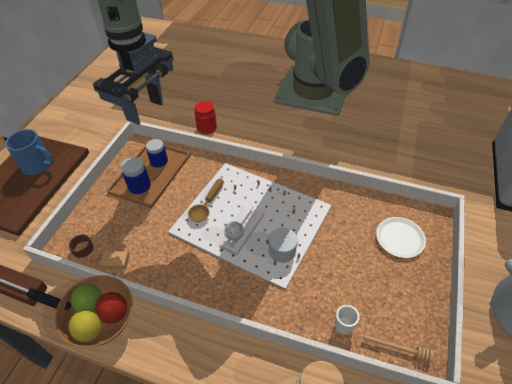

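The picture shows both jars upright in the tray at (136,175) and (157,153). Now to the tea ball at (234,232).

Call:
{"api": "arm_command", "payload": {"slide": [[0, 0.8, -2.0], [0, 2.0, -5.0], [0, 3.3, -8.3], [0, 4.6, -11.6], [0, 5.9, -14.9], [0, 7.2, -18.2], [0, 8.5, -21.4], [0, 9.8, -24.6], [0, 11.0, -27.7], [0, 11.8, -29.8], [0, 12.26, -30.86], [0, 12.26, -30.86], [0, 12.26, -30.86], [0, 12.26, -30.86]], "turn": [[0, 0, 0], [0, 0, 0], [0, 0, 0], [0, 0, 0], [0, 0, 0], [0, 0, 0], [0, 0, 0], [0, 0, 0], [0, 0, 0], [0, 0, 0], [0, 0, 0], [0, 0, 0], [0, 0, 0], [0, 0, 0]], "grip": [0, 0, 0, 0, 0, 0, 0, 0, 0, 0, 0, 0, 0, 0]}}

```text
time_s: 16.5
ee_pos: [623.9, -31.1, 179.9]
ee_rot: [-59.1, 89.9, -159.3]
force: [0.3, 0.1, 0.1]
gripper_width: 91.0
```

Run:
```python
from h import *; from plan import *; from m import circ
applied([0,12.26,-30.86],[0,0,0])
print(env.state()['ee_pos'],env.state()['gripper_width'])
T,c=cam_T('wrist'); p,d=env.grab_frame('wrist'); save('wrist2',p)
P=cloud('wrist',d,T,c); print(circ(P,(625,-30),71,100,25),circ(P,(625,-30),47,61,30))
goto(625.2,-29.8,43)
```

```text
cmd [625.  -29.8 180.5] -10.15
[623.92900843 -31.08709369 179.8500359 ] 91.00038419018364
(419, [626.2, -29.4, 73.5], (625.7, -29.5, 13.4), [71.2, 73.1, 79.4]) (272, [626.6, -24.4, 59.2], (626.0, -29.9, 21.5), [52.4, 60.2, 60.9])
slide [ 1.375e+01  2.000e-02 -1.000e-02] turn [0. 0. 0.]
```

View pics/wrist2.png

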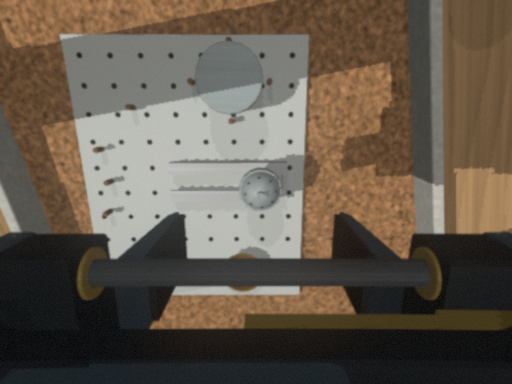

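Call:
{"api": "arm_command", "payload": {"slide": [[1.5, 0.1, 0], [4.0, 0.1, 0], [6.5, 0.1, 0], [9.0, 0.1, 0], [11.0, 0.1, 0], [12.5, 0.1, 0], [13.4, 0.1, 0], [13.75, 0.1, 0], [13.75, 0.1, 0], [13.75, 0.1, 0], [13.75, 0.1, 0], [13.75, 0.1, 0], [13.75, 0.1, 0], [13.75, 0.1, 0], [13.75, 0.1, 0], [13.75, 0.1, 0], [13.75, 0.1, 0], [13.75, 0.1, 0], [13.75, 0.1, 0]], "turn": [[0, 0, 0], [0, 0, 0], [0, 0, 0], [0, 0, 0], [0, 0, 0], [0, 0, 0], [0, 0, 0], [0, 0, 0], [0, 0, 0], [0, 0, 0], [0, 0, 0], [0, 0, 0], [0, 0, 0], [0, 0, 0], [0, 0, 0], [0, 0, 0], [0, 0, 0], [0, 0, 0], [0, 0, 0]], "grip": [0, 0, 0, 0, 0, 0, 0, 0, 0, 0, 170, 170, 170, 170, 170, 170, 170, 170, 170], "newtons": 12}}

```text
time_s: 18.13
ee_pos: [625.9, -29.9, 42.9]
ee_rot: [-70.8, 90.0, -171.0]
force: [-0.7, 0.1, 0.3]
gripper_width: 42.2
```

Call:
{"api": "arm_command", "payload": {"slide": [[0, -0.3, 0], [0, -0.9, 0], [0, -1.7, 0], [0, -2.5, 0], [0, -3.3, 0], [0, -4.1, 0], [0, -4.9, 0], [0, -5.7, 0], [0, -6.4, 0], [0, -6.8, 0], [0, -7.0, 0], [0, -7.0, 0]], "turn": [[0, 0, 0], [0, 0, 0], [0, 0, 0], [0, 0, 0], [0, 0, 0], [0, 0, 0], [0, 0, 0], [0, 0, 0], [0, 0, 0], [0, 0, 0], [0, 0, 0], [0, 0, 0]], "grip": [170, 170, 170, 170, 170, 170, 170, 170, 170, 170, 170, 170]}}

```text
time_s: 19.13
ee_pos: [556.2, -17.6, 42.9]
ee_rot: [-81.2, 89.9, 178.7]
force: [-0.9, 0.4, -0.8]
gripper_width: 42.8
```

No jamming, so I continue out past the mouth.

Call:
{"api": "arm_command", "payload": {"slide": [[0, -0.3, 0], [0, -0.9, 0], [0, -1.6, 0], [0, -2.3, 0], [0, -3.0, 0], [0, -3.7, 0], [0, -4.4, 0], [0, -5.0, 0], [0, -5.4, 0], [0, -5.7, 0], [0, -5.7, 0], [0, -5.7, 0]], "turn": [[0, 0, 0], [0, 0, 0], [0, 0, 0], [0, 0, 0], [0, 0, 0], [0, 0, 0], [0, 0, 0], [0, 0, 0], [0, 0, 0], [0, 0, 0], [0, 0, 0], [0, 0, 0]], "grip": [170, 170, 170, 170, 170, 170, 170, 170, 170, 170, 170, 170]}}

```text
time_s: 20.13
ee_pos: [500.9, -7.6, 43.0]
ee_rot: [10.0, 90.0, -90.1]
force: [0.7, 0.5, -0.8]
gripper_width: 42.5
```

Run:
```python
from h import *; from plan import *
applied([13.75,.1,0],[0,0,0]);applied([0,-12.7,0],[0,0,0])
T,c=cam_T('scene'); pic,d=env.grab_frame('scene'); save('scene3',pic)
cv2.imwrite('pics/s3c.png',cv2.resize(cv2.imread('pics/scene3.png')[130:300,150:350],None,fx=3.5,fy=3.5))
goto(497,323,110); goto(497,323,41)
```

```text
cmd [626. -30.  43.] -10.15
cmd [501.   -7.6  43. ] -10.15
slide [ -6.7   -6.21 -32.48] turn [0. 0. 0.]
slide [  0.2   -6.21 -32.48] turn [0. 0. 0.]
```

View pics/s3c.png

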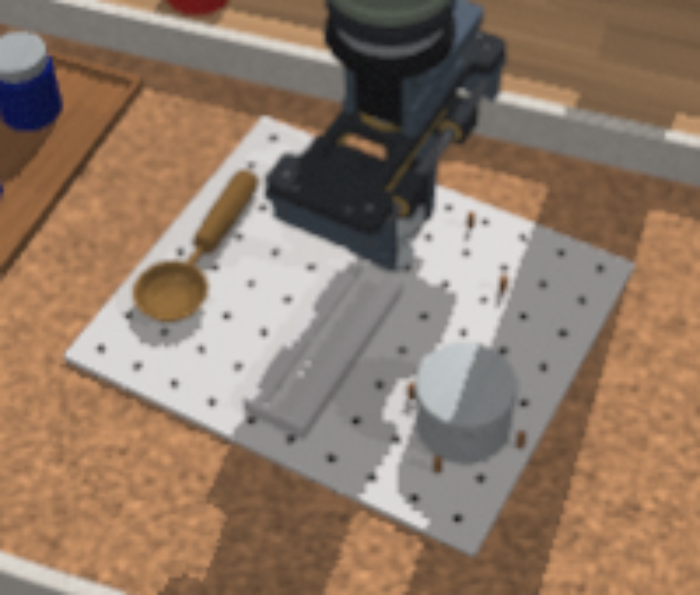

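The rail is empty and the ball is in the gripper at the mouth. I'll grip harder and lift.

Call:
{"api": "arm_command", "payload": {"slide": [[0, 0, 0], [0, 0, 0], [-0.3, 0, 0], [-0.7, 0, 0], [-1.2, 0, 0], [-2.5, 0, 0], [-4.2, 0, 0], [-5.7, 0, 0], [-6.5, 0, 0], [-6.7, 0, 0], [-6.7, 0, 0]], "turn": [[0, 0, 0], [0, 0, 0], [0, 0, 0], [0, 0, 0], [0, 0, 0], [0, 0, 0], [0, 0, 0], [0, 0, 0], [0, 0, 0], [0, 0, 0], [0, 0, 0]], "grip": [170, 170, 170, 170, 170, 170, 170, 170, 170, 170, 170], "newtons": 20}}

```text
time_s: 21.1
ee_pos: [501.2, -7.6, 110.5]
ee_rot: [93.9, 89.9, -6.2]
force: [-0.1, 0.1, -1.9]
gripper_width: 42.5
```

Call:
{"api": "arm_command", "payload": {"slide": [[0, -0.15, -0.8], [0, -0.5, -2.4], [0, -1.0, -5.0], [0, -1.5, -7.8], [0, -2.1, -10.8], [0, -2.6, -13.8], [0, -3.2, -16.8], [0, -3.8, -19.8], [0, -4.4, -22.8], [0, -4.9, -25.8], [0, -5.5, -28.6], [0, -5.9, -30.8], [0, -6.1, -32.0], [0, -6.2, -32.5], [0, -6.2, -32.5], [0, -6.2, -32.5]], "turn": [[0, 0, 0], [0, 0, 0], [0, 0, 0], [0, 0, 0], [0, 0, 0], [0, 0, 0], [0, 0, 0], [0, 0, 0], [0, 0, 0], [0, 0, 0], [0, 0, 0], [0, 0, 0], [0, 0, 0], [0, 0, 0], [0, 0, 0], [0, 0, 0]], "grip": [170, 170, 170, 170, 170, 170, 170, 170, 170, 170, 170, 170, 170, 170, 170, 170]}}

```text
time_s: 22.43
ee_pos: [496.7, 322.2, 109.3]
ee_rot: [-29.3, 89.9, -129.4]
force: [-0.4, 0.3, -1.4]
gripper_width: 42.3
```

Run:
```python
from h import *; from plan import *
applied([-6.7,0,0],[0,0,0]);applied([0,-6.2,-32.5],[0,0,0]); print(env.state()['ee_pos'])
for n in ['scene','wrist']:
    T,c=cam_T(n); pic,d=env.grab_frame(n); save(n+'4',pic)
cv2.imwrite('pics/s4c.png',cv2.resize(cv2.imread('pics/scene4.png')[150:300,320:500],None,fx=3.5,fy=3.5))
```

```text
cmd [501.   -7.6 110. ] -10.15
cmd [497.2 323.2 110. ] -10.15
[496.70170426 322.22271279 109.31412943]
```

View pics/s4c.png

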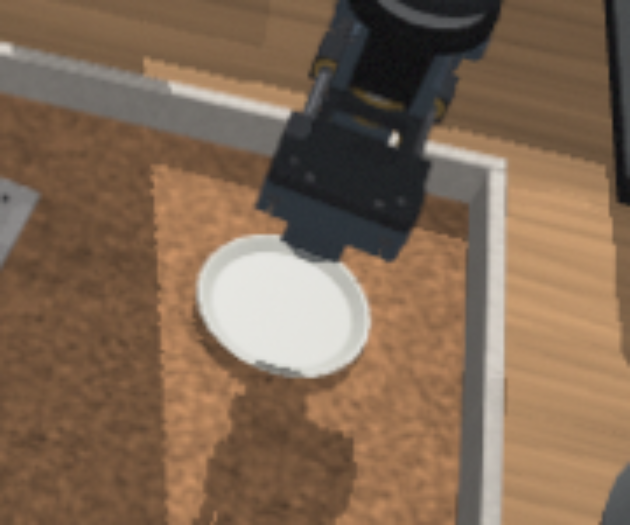

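Call:
{"api": "arm_command", "payload": {"slide": [[0.5, 0, 0], [1.5, 0, 0], [2.8, 0, 0], [4.1, 0, 0], [5.2, 0, 0], [6.0, 0, 0], [6.4, 0, 0], [6.6, 0, 0], [6.75, 0, 0], [6.85, 0, 0], [6.85, 0, 0], [6.85, 0, 0]], "turn": [[0, 0, 0], [0, 0, 0], [0, 0, 0], [0, 0, 0], [0, 0, 0], [0, 0, 0], [0, 0, 0], [0, 0, 0], [0, 0, 0], [0, 0, 0], [0, 0, 0], [0, 0, 0]], "grip": [170, 170, 170, 170, 170, 170, 170, 170, 170, 170, 170, 170]}}

```text
time_s: 23.53
ee_pos: [497.4, 323.4, 41.9]
ee_rot: [127.0, 89.9, 26.9]
force: [-0.3, 0.5, -1.3]
gripper_width: 42.7
```

Call:
{"api": "arm_command", "payload": {"slide": [[0.07, 0, 0], [0.12, 0, 0], [0.12, 0, 0]], "turn": [[0, 0, 0], [0, 0, 0], [0, 0, 0]], "grip": [170, 170, 170]}}

```text
time_s: 23.78
ee_pos: [497.4, 323.5, 40.9]
ee_rot: [132.1, 89.9, 32.0]
force: [-0.9, -0.2, 3.0]
gripper_width: 42.2
```

Touchdown. Release and lift.

Call:
{"api": "arm_command", "payload": {"slide": [[0, 0, 0], [0, 0, 0], [0, 0, 0], [0, 0, 0], [0, 0, 0], [0, 0, 0], [-1, 0, 0], [-3, 0, 0], [-6, 0, 0], [-9, 0, 0], [-12, 0, 0], [-14, 0, 0], [-14, 0, 0], [-14, 0, 0]], "turn": [[0, 0, 0], [0, 0, 0], [0, 0, 0], [0, 0, 0], [0, 0, 0], [0, 0, 0], [0, 0, 0], [0, 0, 0], [0, 0, 0], [0, 0, 0], [0, 0, 0], [0, 0, 0], [0, 0, 0], [0, 0, 0]], "grip": [40, 40, 40, 40, 40, 40, 40, 40, 40, 40, 40, 40, 0, 0]}}

```text
time_s: 24.95
ee_pos: [497.6, 323.5, 182.1]
ee_rot: [129.8, 89.8, 29.6]
force: [-0.5, -0.4, 0.2]
gripper_width: 87.4
```

Run:
```python
from h import *; from plan import *; from m import circ
applied([6.97,0,0],[0,0,0]);applied([-14,0,0],[0,0,0]); print(env.state()['ee_pos'])
for n in ['scene','wrist']:
    T,c=cam_T(n); pic,d=env.grab_frame(n); save(n+'5',pic); P=cloud(n,d,T,c); print(n,circ(P,(497,323),50,100,30),circ(P,(497,323),68,100,30))
    hsv=cv2.cvtColor(pic,cv2.COLOR_RGB2HSV)
    m=(np.hypot(P[...,0]-498,P[...,1]-322)<90)&(hsv[...,1]<50)&(P[...,2]<20); m=cv2.morphologyEx(m.astype(np.uint8),cv2.MORPH_OPEN,np.ones((3,3)))>0
    print(cv2.fitEllipse(cv2.convexHull(P[m][:,:2].astype(np.float32))))
cv2.imwrite('pics/s5c.png',cv2.resize(cv2.imread('pics/scene5.png')[150:300,320:500],None,fx=3.5,fy=3.5))
goto(450.5,-312,180.5)
```

```text
cmd [497.2 323.2  40.3] -10.15
cmd [497.2 323.2 180.3] -10.15
[497.63735677 323.52067584 182.07396487]
scene (291, [503.6, 322.8, 63.0], (497.1, 324.2, 22.3), [52.5, 63.0, 72.0]) (73, [497.9, 323.7, 70.9], (497.6, 323.6, 14.3), [68.4, 70.0, 77.0])
((494.4720458984375, 323.8177185058594), (109.55838775634766, 118.37861633300781), 62.12297821044922)
wrist (1408, [498.1, 326.1, 65.2], (497.7, 323.6, 21.4), [57.7, 66.2, 72.3]) (523, [497.8, 324.3, 70.8], (497.5, 324.3, 14.0), [68.2, 70.5, 77.4])
((500.15850830078125, 320.361083984375), (110.67041015625, 113.85321807861328), 50.25360870361328)
slide [-2.000e-02  6.590e+00  6.335e+01] turn [0. 0. 0.]
```

View pics/s5c.png

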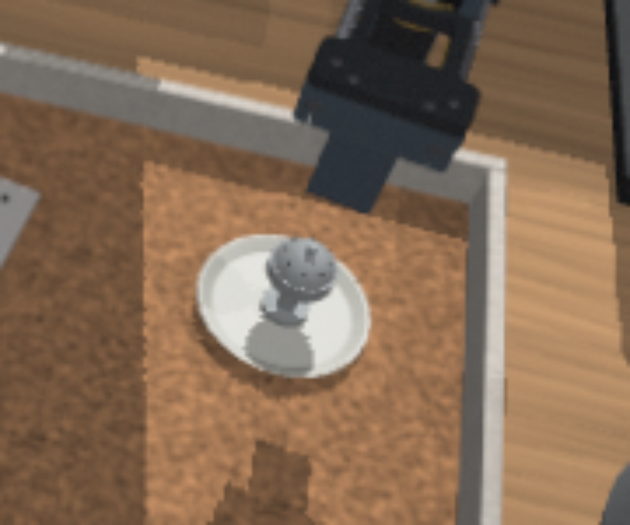

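View pics/wrist5.png

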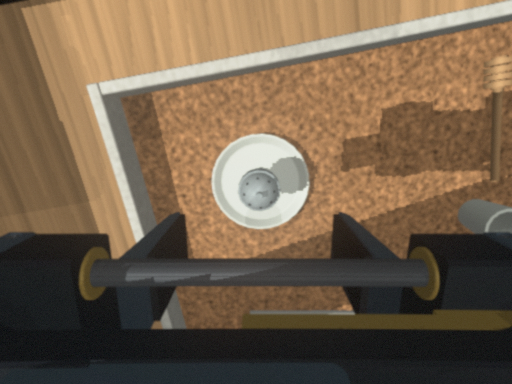

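The ball stands upright near the saucer centre: saucer at (260,181) and ball at (258,188) in the wrist view, about 4 mm off once corrected for height. Now I fetch the small jar.

Call:
{"api": "arm_command", "payload": {"slide": [[0, 0.2, 1.5], [0, 0.5, 4.5], [0, 0.8, 8.0], [0, 1.2, 11.5], [0, 1.6, 15.0], [0, 1.9, 18.5], [0, 2.3, 22.0], [0, 2.7, 25.5], [0, 3.0, 29.0], [0, 3.4, 32.5], [0, 3.7, 36.0], [0, 4.1, 39.5], [0, 4.5, 43.0], [0, 4.8, 46.5], [0, 5.2, 50.0], [0, 5.6, 53.5], [0, 5.9, 57.0], [0, 6.3, 60.5], [0, 6.5, 62.6], [0, 6.54, 63.35]], "turn": [[0, 0, 0], [0, 0, 0], [0, 0, 0], [0, 0, 0], [0, 0, 0], [0, 0, 0], [0, 0, 0], [0, 0, 0], [0, 0, 0], [0, 0, 0], [0, 0, 0], [0, 0, 0], [0, 0, 0], [0, 0, 0], [0, 0, 0], [0, 0, 0], [0, 0, 0], [0, 0, 0], [0, 0, 0], [0, 0, 0]], "grip": [70, 70, 70, 70, 70, 70, 70, 70, 70, 70, 70, 70, 70, 70, 70, 70, 70, 70, 70, 70]}}

```text
time_s: 26.72
ee_pos: [448.2, -315.0, 178.7]
ee_rot: [-84.6, 89.9, 175.1]
force: [-0.6, -0.4, -0.4]
gripper_width: 66.4
```

Run:
```python
from h import *; from plan import *; from m import circ
applied([0,6.54,63.35],[0,0,0]); s=env.state(); print(s['ee_pos'],s['gripper_width'])
n='scene';T,c=cam_T(n); pic,d=env.grab_frame(n); save(n+'6',pic); P=cloud(n,d,T,c);print(circ(P,(545,-318),80,100,40),circ(P,(450,-312),64,85,35))
goto(450,-312,36)
```

```text
cmd [ 450.  -311.9  180.3] -10.15
[ 448.1589394  -315.02016497  178.73310658] 66.3829349906993
(307, [546.3, -314.8, 86.9], (542.6, -315.8, 28.5), [81.8, 87.3, 89.6]) (194, [452.6, -309.8, 70.8], (449.1, -311.6, 23.4), [65.8, 71.3, 73.7])
slide [1.443e+01 0.000e+00 1.000e-02] turn [0. 0. 0.]
```

Call:
{"api": "arm_command", "payload": {"slide": [[0, 0, 0], [0, 0, 0], [1.5, 0, 0], [4.0, 0, 0], [6.5, 0, 0], [9.0, 0, 0], [11.0, 0, 0], [12.7, 0, 0], [13.9, 0, 0], [14.4, 0, 0], [14.4, 0, 0], [14.4, 0, 0], [14.4, 0, 0], [14.4, 0, 0], [14.4, 0, 0], [14.4, 0, 0], [14.4, 0, 0], [14.4, 0, 0], [14.4, 0, 0]], "turn": [[0, 0, 0], [0, 0, 0], [0, 0, 0], [0, 0, 0], [0, 0, 0], [0, 0, 0], [0, 0, 0], [0, 0, 0], [0, 0, 0], [0, 0, 0], [0, 0, 0], [0, 0, 0], [0, 0, 0], [0, 0, 0], [0, 0, 0], [0, 0, 0], [0, 0, 0], [0, 0, 0], [0, 0, 0]], "grip": [70, 70, 70, 70, 70, 70, 70, 70, 70, 70, 70, 70, 150, 150, 150, 150, 150, 150, 150], "newtons": 20}}

```text
time_s: 28.35
ee_pos: [450.4, -312.2, 37.1]
ee_rot: [68.7, 89.9, -31.5]
force: [0.2, 0.5, 5.3]
gripper_width: 47.3
```

Call:
{"api": "arm_command", "payload": {"slide": [[-0.4, 0, 0], [-1.4, 0, 0], [-2.8, 0, 0], [-4.2, 0, 0], [-5.5, 0, 0], [-6.3, 0, 0], [-6.4, 0, 0], [-6.4, 0, 0]], "turn": [[0, 0, 0], [0, 0, 0], [0, 0, 0], [0, 0, 0], [0, 0, 0], [0, 0, 0], [0, 0, 0], [0, 0, 0]], "grip": [150, 150, 150, 150, 150, 150, 150, 150]}}

```text
time_s: 29.02
ee_pos: [450.0, -312.0, 100.7]
ee_rot: [59.3, 90.0, -40.9]
force: [0.2, 0.7, -2.4]
gripper_width: 47.2
```

Run:
```python
from plan import *
applied([14.4,0,0],[0,0,0]);applied([-6.4,0,0],[0,0,0]);goto(498.7,29.5,100.3);goto(498.7,29.5,38)
```

```text
cmd [ 450.  -311.9   36.3] -10.15
cmd [ 450.  -311.9  100.3] -10.15
slide [ -0.    -1.22 -34.47] turn [0. 0. 0.]
slide [  6.23  -1.22 -34.47] turn [0. 0. 0.]
```

Call:
{"api": "arm_command", "payload": {"slide": [[0, -0.03, -0.8], [0, -0.08, -2.4], [0, -0.17, -5.0], [0, -0.28, -8.0], [0, -0.39, -11.0], [0, -0.5, -14.0], [0, -0.6, -17.0], [0, -0.71, -20.0], [0, -0.81, -23.0], [0, -0.92, -26.0], [0, -1.03, -29.0], [0, -1.13, -32.0], [0, -1.19, -33.7], [0, -1.22, -34.47], [0, -1.22, -34.47], [0, -1.22, -34.47]], "turn": [[0, 0, 0], [0, 0, 0], [0, 0, 0], [0, 0, 0], [0, 0, 0], [0, 0, 0], [0, 0, 0], [0, 0, 0], [0, 0, 0], [0, 0, 0], [0, 0, 0], [0, 0, 0], [0, 0, 0], [0, 0, 0], [0, 0, 0], [0, 0, 0]], "grip": [150, 150, 150, 150, 150, 150, 150, 150, 150, 150, 150, 150, 150, 150, 150, 150]}}

```text
time_s: 30.35
ee_pos: [498.0, 29.4, 99.7]
ee_rot: [-55.7, 89.9, -155.8]
force: [0.6, -0.3, -1.3]
gripper_width: 47.2
```

Call:
{"api": "arm_command", "payload": {"slide": [[0.5, 0, 0], [1.5, 0, 0], [2.8, 0, 0], [4.0, 0, 0], [5.0, 0, 0], [5.6, 0, 0], [5.9, 0, 0], [6.0, 0, 0], [6.05, 0, 0], [6.1, 0, 0], [6.1, 0, 0], [6.1, 0, 0]], "turn": [[0, 0, 0], [0, 0, 0], [0, 0, 0], [0, 0, 0], [0, 0, 0], [0, 0, 0], [0, 0, 0], [0, 0, 0], [0, 0, 0], [0, 0, 0], [0, 0, 0], [0, 0, 0]], "grip": [150, 150, 150, 150, 150, 150, 150, 150, 150, 150, 150, 150]}}

```text
time_s: 31.35
ee_pos: [499.0, 29.6, 39.7]
ee_rot: [96.6, 89.9, -3.5]
force: [-0.0, -0.1, -1.1]
gripper_width: 47.3
```

Call:
{"api": "arm_command", "payload": {"slide": [[0.05, 0, 0], [0.1, 0, 0], [0.1, 0, 0]], "turn": [[0, 0, 0], [0, 0, 0], [0, 0, 0]], "grip": [150, 150, 150]}}

```text
time_s: 31.6
ee_pos: [499.0, 29.6, 39.1]
ee_rot: [99.6, 89.9, -0.6]
force: [-1.7, 0.0, 4.4]
gripper_width: 47.2
```

Contact. Release and lift.

Call:
{"api": "arm_command", "payload": {"slide": [[0, 0, 0], [0, 0, 0], [0, 0, 0], [0, 0, 0], [0, 0, 0], [0, 0, 0], [-1, 0, 0], [-3, 0, 0], [-6, 0, 0], [-9, 0, 0], [-12, 0, 0], [-14, 0, 0], [-14, 0, 0], [-14, 0, 0]], "turn": [[0, 0, 0], [0, 0, 0], [0, 0, 0], [0, 0, 0], [0, 0, 0], [0, 0, 0], [0, 0, 0], [0, 0, 0], [0, 0, 0], [0, 0, 0], [0, 0, 0], [0, 0, 0], [0, 0, 0], [0, 0, 0]], "grip": [50, 50, 50, 50, 50, 50, 50, 50, 50, 50, 50, 50, 20, 20]}}

```text
time_s: 32.77
ee_pos: [499.2, 29.6, 179.8]
ee_rot: [100.8, 89.8, 0.6]
force: [-0.6, 0.2, 0.8]
gripper_width: 82.8
```

Run:
```python
from h import *; from plan import *; from m import circ
applied([0,-1.22,-34.47],[0,0,0]);applied([6.2,0,0],[0,0,0]);applied([-14,0,0],[0,0,0])
n='scene';T,c=cam_T(n); pic,d=env.grab_frame(n); save(n+'7',pic); P=cloud(n,d,T,c);print(circ(P,(545,-318),80,100,40),circ(P,(498,30),66,90,35),'start (497,31.4), mean 499.6,32.0,73.8')
goto(544,-318,178)
```

```text
cmd [498.7  29.5 100.3] -10.15
cmd [498.7  29.5  38.3] -10.15
cmd [498.7  29.5 178.3] -10.15
(310, [546.4, -314.9, 86.9], (544.2, -316.2, 26.7), [82.1, 87.3, 89.1]) (257, [499.7, 32.0, 73.6], (497.1, 29.9, 23.1), [68.2, 74.2, 76.4]) start (497,31.4), mean 499.6,32.0,73.8
slide [3.000e-02 1.058e+01 3.341e+01] turn [0. 0. 0.]
```

View pics/scene7.png

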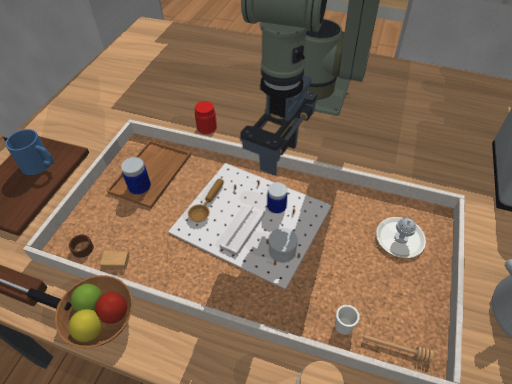

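The small jar is back at (277,197) and its lid matches the start to within about 0.2 mm. The large jar comes last.

Call:
{"api": "arm_command", "payload": {"slide": [[0, 0.6, 2.0], [0, 1.7, 5.3], [0, 2.8, 8.9], [0, 3.9, 12.4], [0, 5.0, 15.9], [0, 6.2, 19.5], [0, 7.3, 23.0], [0, 8.4, 26.5], [0, 9.4, 29.8], [0, 10.1, 32.0], [0, 10.58, 33.41], [0, 10.58, 33.41], [0, 10.58, 33.41], [0, 10.58, 33.41]], "turn": [[0, 0, 0], [0, 0, 0], [0, 0, 0], [0, 0, 0], [0, 0, 0], [0, 0, 0], [0, 0, 0], [0, 0, 0], [0, 0, 0], [0, 0, 0], [0, 0, 0], [0, 0, 0], [0, 0, 0], [0, 0, 0]], "grip": [0, 0, 0, 0, 0, 0, 0, 0, 0, 0, 0, 0, 0, 0]}}

```text
time_s: 33.98
ee_pos: [543.5, -316.4, 177.5]
ee_rot: [-125.0, 89.9, 134.9]
force: [-0.5, 0.7, 0.7]
gripper_width: 91.7
```

Call:
{"api": "arm_command", "payload": {"slide": [[1.5, 0, 0], [4.0, 0, 0], [6.5, 0, 0], [9.0, 0, 0], [11.0, 0, 0], [12.5, 0, 0], [13.4, 0, 0], [13.7, 0, 0], [13.7, 0, 0], [13.7, 0, 0], [13.7, 0, 0], [13.7, 0, 0], [13.7, 0, 0], [13.7, 0, 0], [13.7, 0, 0], [13.7, 0, 0], [13.7, 0, 0], [13.7, 0, 0]], "turn": [[0, 0, 0], [0, 0, 0], [0, 0, 0], [0, 0, 0], [0, 0, 0], [0, 0, 0], [0, 0, 0], [0, 0, 0], [0, 0, 0], [0, 0, 0], [0, 0, 0], [0, 0, 0], [0, 0, 0], [0, 0, 0], [0, 0, 0], [0, 0, 0], [0, 0, 0], [0, 0, 0]], "grip": [0, 0, 0, 0, 0, 0, 0, 0, 0, 0, 120, 120, 120, 120, 120, 120, 120, 120], "newtons": 20}}

```text
time_s: 35.48
ee_pos: [544.1, -318.1, 41.5]
ee_rot: [60.9, 90.0, -39.2]
force: [-0.9, 0.4, 2.1]
gripper_width: 57.3
```

Call:
{"api": "arm_command", "payload": {"slide": [[-0.4, 0, 0], [-1.4, 0, 0], [-2.8, 0, 0], [-4.2, 0, 0], [-5.5, 0, 0], [-6.2, 0, 0], [-6.2, 0, 0], [-6.2, 0, 0]], "turn": [[0, 0, 0], [0, 0, 0], [0, 0, 0], [0, 0, 0], [0, 0, 0], [0, 0, 0], [0, 0, 0], [0, 0, 0]], "grip": [120, 120, 120, 120, 120, 120, 120, 120]}}

```text
time_s: 36.15
ee_pos: [543.9, -317.9, 103.4]
ee_rot: [60.8, 90.0, -39.4]
force: [0.0, -0.6, -2.7]
gripper_width: 57.7
```

Run:
```python
from plan import *
applied([0,10.58,33.41],[0,0,0]);applied([13.7,0,0],[0,0,0]);applied([-6.2,0,0],[0,0,0]);goto(486.3,-42.8,103.3)
```

```text
cmd [ 544.  -318.   178.3] -10.15
cmd [ 544.  -318.    41.3] -10.15
cmd [ 544.  -318.   103.3] -10.15
slide [ -0.   -10.52 -26.07] turn [0. 0. 0.]
```

Call:
{"api": "arm_command", "payload": {"slide": [[0, -0.3, -0.7], [0, -0.9, -2.2], [0, -1.8, -4.5], [0, -2.8, -7.0], [0, -3.8, -9.5], [0, -4.8, -12.0], [0, -5.8, -14.5], [0, -6.8, -17.0], [0, -7.8, -19.5], [0, -8.8, -22.0], [0, -9.7, -24.0], [0, -10.2, -25.3], [0, -10.52, -26.07], [0, -10.52, -26.07], [0, -10.52, -26.07]], "turn": [[0, 0, 0], [0, 0, 0], [0, 0, 0], [0, 0, 0], [0, 0, 0], [0, 0, 0], [0, 0, 0], [0, 0, 0], [0, 0, 0], [0, 0, 0], [0, 0, 0], [0, 0, 0], [0, 0, 0], [0, 0, 0], [0, 0, 0]], "grip": [120, 120, 120, 120, 120, 120, 120, 120, 120, 120, 120, 120, 120, 120, 120]}}

```text
time_s: 37.4
ee_pos: [486.1, -42.7, 102.9]
ee_rot: [-40.7, 90.0, -140.8]
force: [0.1, 0.6, -2.3]
gripper_width: 57.6
```

Call:
{"api": "arm_command", "payload": {"slide": [[0.5, 0, 0], [1.5, 0, 0], [2.8, 0, 0], [4.0, 0, 0], [5.0, 0, 0], [5.5, 0, 0], [5.75, 0, 0], [5.85, 0, 0], [5.92, 0, 0], [5.97, 0, 0], [5.97, 0, 0], [5.97, 0, 0]], "turn": [[0, 0, 0], [0, 0, 0], [0, 0, 0], [0, 0, 0], [0, 0, 0], [0, 0, 0], [0, 0, 0], [0, 0, 0], [0, 0, 0], [0, 0, 0], [0, 0, 0], [0, 0, 0]], "grip": [120, 120, 120, 120, 120, 120, 120, 120, 120, 120, 120, 120]}}

```text
time_s: 38.4
ee_pos: [486.6, -42.8, 43.9]
ee_rot: [87.4, 90.0, -12.8]
force: [0.2, 0.4, -2.6]
gripper_width: 57.5
```

Call:
{"api": "arm_command", "payload": {"slide": [[0.05, 0, 0], [0.1, 0, 0], [0.1, 0, 0]], "turn": [[0, 0, 0], [0, 0, 0], [0, 0, 0]], "grip": [120, 120, 120]}}

```text
time_s: 38.65
ee_pos: [486.6, -42.8, 43.5]
ee_rot: [87.6, 89.9, -12.5]
force: [-0.6, -0.5, 4.9]
gripper_width: 57.1
```

Call:
{"api": "arm_command", "payload": {"slide": [[0, 0, 0], [0, 0, 0], [0, 0, 0], [0, 0, 0], [0, 0, 0], [0, 0, 0], [-1, 0, 0], [-3, 0, 0], [-6, 0, 0], [-9, 0, 0], [-12, 0, 0], [-15, 0, 0], [-16, 0, 0], [-16, 0, 0], [-16, 0, 0]], "turn": [[0, 0, 0], [0, 0, 0], [0, 0, 0], [0, 0, 0], [0, 0, 0], [0, 0, 0], [0, 0, 0], [0, 0, 0], [0, 0, 0], [0, 0, 0], [0, 0, 0], [0, 0, 0], [0, 0, 0], [0, 0, 0], [0, 0, 0]], "grip": [30, 30, 30, 30, 30, 30, 30, 30, 30, 30, 30, 30, 20, 20, 20]}}

```text
time_s: 39.9
ee_pos: [485.9, -42.7, 201.9]
ee_rot: [-73.9, 90.0, -174.1]
force: [-0.0, -0.0, -0.2]
gripper_width: 83.8
```

Run:
```python
from h import *; from m import circ
for n in ['scene','wrist']:
    T,c=cam_T(n); pic,d=env.grab_frame(n); save(n+'8',pic); P=cloud(n,d,T,c);print(n,circ(P,(486,-42),80,100,40),circ(P,(498,30),66,90,35),circ(P,(497,323),50,100,30),circ(P,(614,77),50,75,50))
s=env.state();print(s['ee_pos'],s['gripper_width'],s['time_s'])
```

```text
scene (359, [488.3, -40.2, 89.6], (485.6, -41.5, 27.2), [83.9, 90.2, 92.2]) (252, [499.5, 31.9, 73.7], (497.2, 30.8, 22.8), [68.9, 74.0, 76.1]) (288, [503.5, 322.9, 63.2], (497.0, 323.8, 22.0), [52.4, 63.8, 72.2]) (583, [616.8, 78.7, 57.8], (614.6, 77.5, 31.5), [54.0, 58.2, 60.1])
wrist (2331, [487.5, -42.0, 90.5], (487.3, -43.2, 26.6), [89.4, 90.7, 91.8]) (1707, [499.5, 29.2, 74.9], (499.5, 28.6, 21.9), [73.7, 74.9, 76.1]) None (3926, [615.0, 77.5, 58.7], (616.1, 77.4, 31.1), [57.1, 58.9, 60.2])
[485.06914091 -42.66149506 200.52040149] 84.18302660593987 40.0
```

View pics/scene8.png

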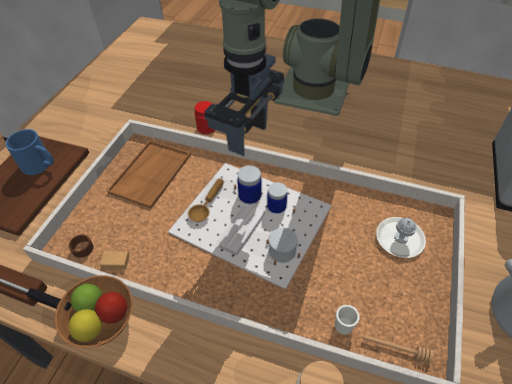

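The jars are back at (249,184) and (277,197), the tea ball stands in the saucer at (404,232), and the tin and spoon look unmoved. I'm handing in.

```bash
python3 -c "
from workcell import env
print(env.job_done())"
```

```text
the job is handed in; nothing more can be done
None
```

I moved both blue jars to the side tray and slid the tea ball out of its rail. I then stood the ball in the saucer, put each jar back, and handed the job in at about 40 s of the 128 s allowed. No verdict was reported.

My last checks before handing in:
- **Jars:** both stand upright. In the scene camera, their lids are within about 1 mm of where they started.
- **Tea ball:** it stands upright about 1 to 4 mm from the saucer's centre. The scene and wrist cameras disagreed by up to about 6 mm on where that centre is. My aim point lay between the two, well within the 15 mm allowed.
- **Tin and spoon:** the tin measured the same as at the start. I checked the spoon only by eye, and it looked unmoved.
- **Robot:** the open gripper hung about 200 mm up, touching nothing. The last force reading was about 0 N.

No check failed.

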